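# Close a mill jar with its click-stop clamp yoke

## Robot

A 6-joint arm with a two-finger parallel gripper is mounted at the origin on the work surface. World frame = base frame: x ahead of the robot, y to its left, z up, the work surface at z = 0. Lengths are in mm, angles in rad, forces in N, time in s.
With the tool pointing down it reaches from about 275 to 825 mm from the base axis. Payload 5.2 kg.
Tool frame: the origin (TCP) lies at the very end of the fingers, on their centre line; the grasp point (between the pads) lies 19 mm behind it; z points along the fingers, y is the line along which they close (so a half turn about z gives the same grasp; the last joint's range is limited). The gripper opens to 93 mm and grips with 3 to 60 N. Pads are 15 mm wide; open, the fingers measure 128 mm over their backs; the gripper's body (75 mm by 188 mm) begins 65 mm behind the grasp point.
Start: joints at [0.994, 0.259, 1.535, -0, 1.348, -0.203], TCP at [200.814, 512.034, 218.653] pointing down, gripper open.
Joint ranges: [-3.14, 3.14], [-0.91, 2.08], [0.19, 2.58], [-1.22, 4.36], [0.22, 2.71], [-3.12, 3.12]. Speed limits (rad/s): [2.57, 2.57, 3.14, 3.14, 3.14, 3.14].

## Interface

Orientations are given as a unit quaternion [x, y, z, w].
In Python, from workcell import bot, eyes gives the robot as it stands.
- The arm moves only by the shell command python3 -m inch 'ROWS' [FORCE]. ROWS is JSON, a list of rows, each an object with "dp": the shift along the tool's x, y, z in cm, a list of three; "twist": the turn, a rotation vector about the tool's x, y, z in degrees, a list of three; "grip": the closure, from -1 (fully open) to 1 (shut), so that 0 is half open. In form: [{"dp": [tx, ty, tz], "twist": [wx, wy, wz], "grip": grip}, ...]. A call has exactly 8 rows; each row is the pose to reach, as a shift and turn from the pose commanded when the call began, along the tool's axes at that moment; what a row does not reach only later rows make up. A row lasts 1/8 s, in which the tool goes at most 62.5 mm and 10.7 degrees, less where a joint would pass 70% of its speed; a pose out of reach is approached as far as the arm can. A call with a gripper value outside its range is refused whole. The fingers move at their own pace and stop on an object; FORCE is the grip in N (left out, the last holds). Time passes only in rows, so rows that repeat a pose let the fingers close, or fill a call up. It gives the time, the measured TCP pose, the force, the opening and the grip force at its end, in the units of the state.
- bot.get_state(): the state, without advancing time (a new reading comes with each control period).
- eyes.snapshot(name): name is "scene" or "side" or "wrist"; returns a dict with "color" (420x560x3 uint8, red, green, blue), "range_z" (420x560 float32, mm along the optical axis (not along the pixel's ray), 0 where there is no reading), "fx", "fy", "cx", "cy" (pixels), "rvec" (rotation vector, rad) and "tvec" (3), from world to camera coordinates, as OpenCV has them. Camera axes: x right, y down, z forward; pixel columns grow to the right and rows downward; lengths in mm; the calibration is good to about 2 mm. A picture is of the moment at which its call begins.
- bot.finish_job(): hands the job in; it is judged then, once.
The state is a dict: "time_s": time; "joints": joint angles; "joint_velocities": joint speeds; "joint_torque": joint torques, N m; "tool_pos": TCP position; "tcp_rot": TCP orientation; "ft_force": force on the tool from outside, world axes, zero at the start; "ft_torque": the same for the moment, N m; "gripper_width": finger opening in mm; "finger_force": force on a finger pad.
Only numpy, scipy, OpenCV 4.12 (cv2) and the standard library are available. Lean on these libraries where they do the work, as an engineer would, in place of code of your own. Each camera call takes 0.05 s, during which the arm holds its last target. There are 200 camera calls.

## Task

Close the porcelain mill jar so that it is ready for the rollers: lift the clamp yoke up and off its two pegs, let it gently down over the lid and turn it clockwise under the jar's two lugs as far as it goes. Then screw its black knob down clockwise until it slips and clicks; one click is enough, stop and let go within three. Leave the other pots, jars and bottles on the bench standing where they are.

Things in the scene. Friction and masses are not known exactly. Their poses are not given: they have to be found in the camera images.
- mill_jar: White porcelain mill jar (0.5 litre), 100 mm across, standing in a rubber foot; it does not move. Origin: centre of its underside, z up. A steel collar on its neck has two lugs sticking out to opposite sides, along the jar's +y and -y; between them the sides are open.
- lug (a point): Middle of the flat underside of the jar's +y lug, 98 mm above the jar's origin and 57 mm from its axis (the other lug is its mirror at -y). Lugs reach from 48 to 69 mm from the axis and are 34 mm wide. At the clockwise end of each (seen from above) a stop hangs 16 mm below the underside.
- lid_top (a point): Centre of the flat boss (52 mm across) on the round white porcelain lid, 130 mm above the jar's origin. The lid already lies on the jar, on a rubber gasket, and can only sink, about 22 N per mm.
- lid (a joint): How far the lid is pressed down into its gasket, in m: 0 to 0.0004 at first, about 0.002 when the clamp is tight.
- peg_stand: Low wooden stand, fixed, 230 mm wide, 175 mm high. Two level steel pegs (8 mm thick, 60 mm apart) stick out 75 mm from its board along the stand's -x; their upper side is 165 mm above the bench and their ends turn up 11 mm more. Origin: front face of the board, at bench height, midway between the pegs.
- yoke: Cast aluminium clamp yoke, loose, 0.45 kg with screw and knob: an upside-down U hanging level by its cross-bar on the two pegs. Cross-bar 164 mm along the yoke's y, 24 mm wide, 12 mm thick; legs 20 mm wide, their inner faces 148 mm apart. Origin: middle of the cross-bar's underside, on the screw's axis; z up along the screw.
- foot (a point): Upper face, inner end, of the foot turned inwards at the bottom of the yoke's +y leg: 56 mm from the screw's axis, 66.5 mm below the yoke's origin (the other foot mirrors it at -y). Feet are 20 mm wide, 8 mm thick. The yoke goes down over the jar with its y axis 0.5 to 1 rad anticlockwise of the jar's (or half a turn from that); clockwise the feet slide under the lugs up to the stops, y axes then in line.
- pad (a point): Centre of the flat underside of the steel swivel pad, 32 mm across, at the screw's lower end: 28 to 32 mm below the yoke's origin at the start. The pad comes to stand on the lid; it does not turn with the screw. With the pad on the lid the feet hang 3 to 6 mm below the lugs.
- spindle: The clamp screw, right-handed, 20 mm a turn: clockwise from above it goes down through the yoke. It needs about 0.27 N m to turn (the loose yoke turns along with it until its feet meet the stops) and stays where it is left. Origin on its axis, z up; its x axis is the dark line on the brass end in the middle of the knob's top.
- knob_grip (a point): Middle of the round black fluted knob (48 mm across, 26 mm high) on the screw: on the axis, 45 to 49 mm above the yoke's origin at the start, underside 20 to 24 mm above the cross-bar. Hold the yoke and turn the screw by it. Once the feet bear on the lugs, knob, pad and lid go down 3.2 mm per rad of turn; up to then the yoke rises instead.
- knob_dot (a point): White dot on the knob's top, 20 mm from the axis. A torque limiter joins knob and screw: at about 0.46 N m the knob slips on the screw, one click each 0.785 rad, the torque dropping sharply to nothing or below at each click. The dot starts at the screw's dark line (its +x) and moves 0.785 rad clockwise from it with each click; below that torque it stays with the line.
- bisque_mug: bystander, loose: an unglazed mug, 74 mm wide, 85 mm high. Origin: centre of its underside.
- underglaze_jar: bystander, loose: a small squat jar with a white cap, 52 mm wide, 62 mm high. Origin: centre of its underside.
- bisque_bowl: bystander, loose: an unglazed bowl standing upside down, 130 mm wide, 54 mm high. Origin: centre of its underside.
- deflocculant_bottle: bystander, loose: a brown bottle, 60 mm wide, 150 mm high. Origin: centre of its underside.
Mind the look-alikes: they are no part of the job. Of the things that look like the mill_jar, the smaller one is meant.

How it is judged (in metres and radians):
On the way, in this order (a step that is already met when the one before it is completed fails the run):
1. the yoke has been lifted up and off its pegs (height (world z) of yoke above 0.18 m and contact force between yoke and peg_stand below 0.05 N and horizontal distance between yoke and peg_stand above 0.08 m), for 0.1 s.
2. the yoke is down over the lid with its feet turned under the lugs (horizontal distance between yoke and mill_jar below 0.01 m and angle between the y axis of yoke and the y axis of mill_jar, either way round below 0.18 rad and height (world z) of yoke below 0.17 m and y of knob_dot in the frame of spindle above -0.006 m), for 0.1 s.
3. the knob has slipped one click clockwise with the lid pressed on its gasket (y of knob_dot in the frame of spindle below -0.0085 m and value of joint lid above 0.0014 m and horizontal distance between yoke and mill_jar below 0.008 m and angle between the y axis of yoke and the y axis of mill_jar, either way round below 0.15 rad and angle between yoke's own z axis and vertical below 0.06 rad), for 0.1 s.
At the end, for the whole second after the job is handed in: Yoke upright on the jar (8 mm, 0.06 rad), its cross-bar along the lugs (0.15 rad), the lid pressed at least 1.4 mm into its gasket; the knob has slipped clockwise on the screw by one to three clicks; all at rest (all of step 3 and height (world z) of yoke below 0.17 m and x of knob_dot in the frame of spindle above -0.0185 m and linear speed of yoke below 0.01 m/s and angular speed of spindle below 0.05 rad/s); the robot touches nothing.
It fails at once if the knob was turned on past three clicks (x of knob_dot in the frame of spindle below -0.0185 m).
It fails at once if the yoke was dropped onto the porcelain instead of being let down (horizontal distance between yoke and mill_jar below 0.04 m and height (world z) of yoke below 0.19 m and linear speed of yoke above 0.4 m/s).
It fails at once if the mug, the bowl, the small jar or the brown bottle was knocked or moved more than 25 mm (distance of any of bisque_mug, underglaze_jar, bisque_bowl, deflocculant_bottle from where it was at the start of the episode above 0.025 m).
It also fails if it takes over 72 s, if anything falls off the work surface, if the arm or the gripper's body presses on something with over 40 N, if the wrist force passes 120 N, or if a joint passes its speed limit or range.

## Working session

There is one attempt and no reset: what is moved stays moved. The work goes in short steps, Python scripts to look and compute and a shell command to move; the robot and the scene stay as the last step left them, time stands still between calls to the robot, and variables do not carry over. Pictures are saved under pics/ and viewed, at most 10 in all, crops included, and the job is handed in when it is done.

```bash
mkdir -p pics; cat > h.py <<'E'
import numpy as np, cv2
from scipy.spatial.transform import Rotation as R
from workcell import bot, eyes
def snap(n):
    s=eyes.snapshot(n); s['R']=cv2.Rodrigues(np.array(s['rvec'],float))[0]; s['t']=np.array(s['tvec'],float).ravel(); return s
def pts(s):
    z=s['range_z'].astype(float); v,u=np.mgrid[:z.shape[0],:z.shape[1]]
    c=np.stack([(u-s['cx'])/s['fx']*z,(v-s['cy'])/s['fy']*z,z],-1)
    p=(c-s['t'])@s['R']; p[z<=0]=np.nan; return p
def plane(s,u,v,h):
    d=s['R'].T@np.array([(u-s['cx'])/s['fx'],(v-s['cy'])/s['fy'],1]); o=-s['R'].T@s['t']
    return o+d*(h-o[2])/d[2]
def proj(s,p):
    c=s['R']@np.array(p,float)+s['t']; return s['fx']*c[0]/c[2]+s['cx'],s['fy']*c[1]/c[2]+s['cy']
def save(f,im): cv2.imwrite('pics/'+f,im[:,:,::-1])
def totool(dw):
    st=bot.get_state(); return R.from_quat(st['tcp_rot']).inv().apply(dw)
E
python3 - <<'E'
from h import *
for n in('scene','side'):
    s=snap(n); save(n+'0.png',s['color']); np.savez(n+'0.npz',**s)
    print(n,-s['R'].T@s['t'])
st=bot.get_state(); print(st)
E
```

```text
scene [1143.32759233  251.44759946  823.86567421]
side [-148.43018788 -676.78754804  861.11108113]
{'time_s': 0.1, 'joints': array([ 9.94210791e-01,  2.59257538e-01,  1.53595989e+00, -3.36171287e-05,
        1.34798255e+00, -2.02826581e-01]), 'joint_velocities': array([ 1.56330660e-03, -1.88880948e-03, -1.57415961e-03,  9.06585514e-05,
       -2.29152186e-03, -5.02775285e-04]), 'joint_torque': array([ 8.86501184e-04, -4.38212085e+01, -2.84638041e+01,  7.20442599e-02,
        3.64175846e-02, -7.34300352e-05]), 'tool_pos': array([200.54908864, 511.61437424, 217.91312275]), 'tcp_rot': array([ 1.85789892e-01,  9.82589166e-01, -7.49629943e-04, -2.90162941e-04]), 'ft_force': array([-0.07289363, -0.7708408 ,  0.92539509]), 'ft_torque': array([-0.03790821,  0.01905312, -0.02941708]), 'finger_force': 0.0, 'gripper_width': 93.11941406723365}
```

View pics/scene0.png

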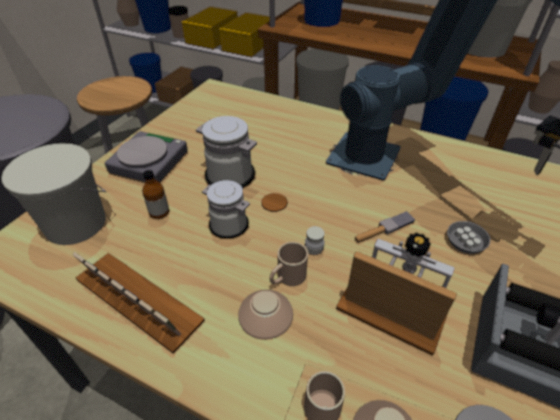

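View pics/side0.png

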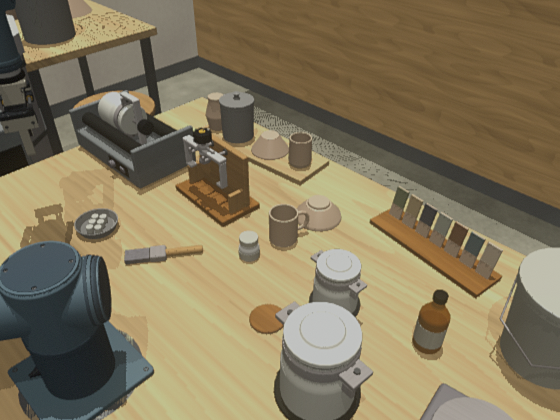

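Scene: candidates for mill jar are the small jar (226,208) and the large one (228,145); the smaller one at (226,208) is meant (side: (338,278) against (320,350)). The yoke is on the stand at (412,258), with its black knob at (418,243). The grey box with rollers (530,320) is not part of the job.

```bash
python3 - <<'E'
from h import *
out=[]
for n,boxes in(('scene',dict(jar=(195,175,265,240),yoke=(360,225,460,300))),('side',dict(jar=(300,240,375,315),yoke=(170,120,260,215)))):
    s=dict(np.load(n+'0.npz')); p=pts(s)
    for k,(a,b,c,d) in boxes.items():
        q=p[b:d,a:c].reshape(-1,3); col=s['color'][b:d,a:c].reshape(-1,3).astype(int)
        im=cv2.resize(s['color'][b:d,a:c],(400,300),interpolation=cv2.INTER_CUBIC); out.append(im)
        bins=np.arange(80,260,4); h,_=np.histogram(q[:,2],bins)
        print(n,k,[(int(z),int(x)) for z,x in zip(bins,h) if x>15])
        if k=='jar':
            for lo,hi in((126,140),(102,118)):
                m=(q[:,2]>lo)&(q[:,2]<hi); print(lo,q[m].mean(0),q[m].min(0),q[m].max(0))
        else:
            for nm,m in(('knobtop',(q[:,2]>215)&(q[:,2]<240)&(col.max(1)<70)),('bar',(q[:,2]>172)&(q[:,2]<184)&(col.min(1)>90)&(col.max(1)-col.min(1)<40)),('stand',(q[:,2]>168)&(q[:,2]<180)&(col[:,0]-col[:,2]>30))):
                if m.sum()>5:
                    xy=q[m]; r=cv2.minAreaRect(xy[:,:2].astype(np.float32)); print(nm,m.sum(),np.median(xy,0),xy.min(0),xy.max(0),r)
save('crops.png',np.vstack([np.hstack(out[:2]),np.hstack(out[2:])]))
E
```

```text
scene jar [(80, 43), (84, 18), (88, 19), (92, 37), (96, 45), (100, 70), (104, 174), (108, 44), (112, 20), (116, 27), (120, 162), (124, 334), (128, 181)]
126 [ 490.50397488 -237.95799523  128.47741981] [ 449.1274858  -277.45631989  126.00088762] [ 531.63083839 -196.36617892  132.72336433]
102 [ 507.8852718  -219.14398003  107.19019652] [ 463.42772465 -309.33985321  102.04458652] [ 536.40238865 -170.24070816  117.86416213]
scene yoke [(80, 37), (84, 30), (88, 46), (92, 42), (96, 39), (100, 52), (104, 55), (108, 55), (112, 70), (116, 61), (120, 75), (124, 72), (128, 86), (132, 104), (136, 108), (140, 191), (144, 119), (148, 116), (152, 131), (156, 123), (160, 191), (164, 214), (168, 264), (172, 943), (176, 358), (180, 74), (184, 78), (200, 30), (204, 38), (208, 33), (212, 30), (216, 35), (220, 161), (224, 161)]
knobtop 243 [544.11286751 258.34015555 223.51911338] [516.79009787 235.54491103 215.13394037] [561.00546272 278.57516684 226.77463041] ((537.4948120117188, 257.0213623046875), (41.7662353515625, 42.75033950805664), 17.84160041809082)
bar 523 [538.57402872 281.03226684 176.2146600
[... 1266 characters left out ...]
knobtop 110 [525.4354884  245.03547946 222.34110698] [511.46958233 231.00485873 215.20923719] [553.97530131 273.50203007 226.4240432 ] ((531.5771484375, 250.82736206054688), (37.952056884765625, 43.15708923339844), 61.4422492980957)
bar 251 [529.80980987 227.99816352 176.23486165] [504.52612983 174.34926471 172.10487414] [549.10126571 337.78719419 183.77294741] ((526.9850463867188, 256.37457275390625), (163.0727996826172, 41.800350189208984), 87.34064483642578)
stand 255 [583.49580372 210.31026869 173.62257056] [570.61215714 142.73374004 168.00388055] [605.09035548 350.77476636 179.25662776] ((588.2767333984375, 246.73965454101562), (208.78948974609375, 20.76595115661621), 85.91731262207031)
```

View pics/crops.png

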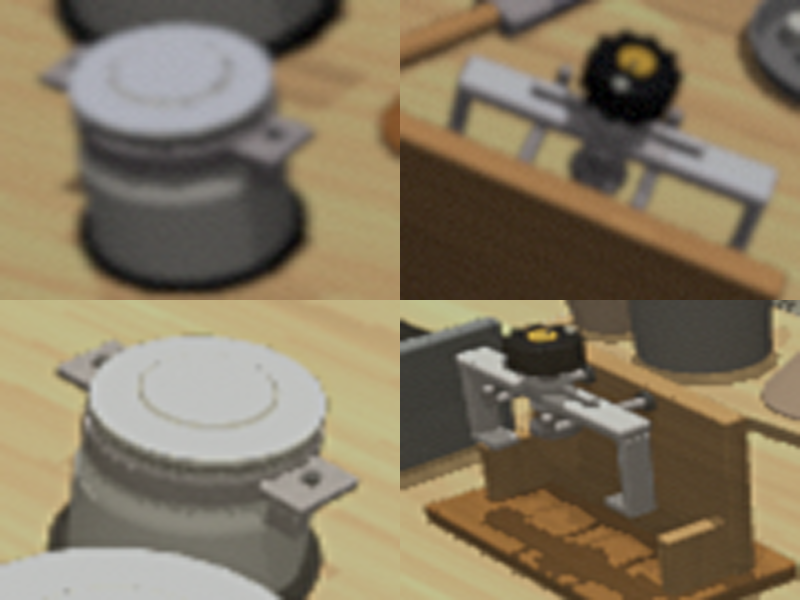

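```bash
python3 - <<'E'
from h import *
c=np.array([488.2,-238.6])
for n,b in(('scene',(195,175,265,240)),('side',(300,240,375,315))):
    s=dict(np.load(n+'0.npz')); p=pts(s)[b[1]:b[3],b[0]:b[2]].reshape(-1,3)
    d=p[:,:2]-c; r=np.hypot(*d.T); m=(p[:,2]>101)&(p[:,2]<112)&(r>52)&(r<75)
    a=np.arctan2(d[:,1],d[:,0])[m]
    for sg in(a>0,a<=0):
        if sg.sum(): q=p[m][sg]; print(n,sg.sum(),np.median(a[sg]),a[sg].min(),a[sg].max(),q.mean(0),r[m][sg].max())
    # knob brass cap and top
for n,b in(('scene',(395,225,440,262)),('side',(185,120,220,150))):
    s=dict(np.load(n+'0.npz')); col=s['color'][b[1]:b[3],b[0]:b[2]].astype(int)
    m=(col[...,0]-col[...,2]>70)&(col[...,0]>130); 
    k,l,st,ce=cv2.connectedComponentsWithStats(m.astype(np.uint8)); print(n,st.tolist())
    p=pts(s)[b[1]:b[3],b[0]:b[2]]
    for i in range(1,k):
        if st[i,4]>3: print(i,plane(s,ce[i][0]+b[0],ce[i][1]+b[1],226),np.nanmean(p[l==i],0))
E
```

```text
scene 72 1.4442160539926432 1.1140203710161094 1.7603283421384446 [ 496.60936446 -178.47723657  105.24972785] 70.73316326058249
scene 37 -1.568297018555349 -1.9083079341882208 -1.3800875331663434 [ 486.25397272 -302.21448667  104.96221308] 71.1721203289063
side 63 1.548958052068601 1.1934720209725158 1.7654527632961567 [ 490.83054316 -177.70930788  105.64397214] 69.40799450135968
side 134 -1.7069269364228652 -1.9895413242824285 -1.3332670251187422 [ 480.32406046 -299.59301349  105.43300373] 73.52332730478595
scene [[0, 0, 45, 37, 1465], [34, 0, 2, 2, 3], [37, 0, 8, 5, 16], [7, 5, 7, 3, 10], [35, 5, 8, 6, 20], [0, 10, 10, 8, 36], [20, 12, 8, 6, 31], [36, 15, 9, 5, 13], [35, 22, 10, 12, 71]]
2 [483.40005718 280.45223227 226.        ] [ 2.33879198e+02  2.91405458e+02 -4.68930021e-02]
3 [524.57535944 227.12953033 226.        ] [290.31700184 217.91703663  -0.34953788]
4 [502.88819181 280.02004441 226.        ] [ 2.60536771e+02  2.90819923e+02 -2.33920548e-01]
5 [548.25272813 219.52445522 226.        ] [ 3.23045270e+02  2.07438256e+02 -2.36110029e-01]
6 [534.52635679 257.26874925 226.        ] [534.01515587 257.26667581 225.50701675]
7 [527.47960168 287.80282535 226.        ] [ 2.94406984e+02  3.01543382e+02 -2.61528767e-01]
8 [553.69077601 292.99293371 226.        ] [3.30706041e+02 3.08705111e+02 2.44176561e-02]
side [[0, 0, 35, 30, 968], [20, 5, 3, 2, 4], [14, 9, 6, 4, 19], [27, 13, 8, 11, 59]]
1 [558.74578519 265.88723711 226.        ] [791.94570915 576.74046644  16.57043794]
2 [533.00065278 253.85100768 226.        ] [533.71906245 254.83469271 225.33808415]
3 [536.31220657 201.57160092 226.        ] [629.71576561 321.15371613 139.89183944]
```

```bash
python3 -m inch '[{"dp":[-6,-2,-4.2],"twist":[0,0,0],"grip":-1},{"dp":[-12,-4,-4.2],"twist":[0,0,0],"grip":-1},{"dp":[-18,-6,-4.2],"twist":[0,0,0],"grip":-1},{"dp":[-24,-8,-4.2],"twist":[0,0,0],"grip":-1},{"dp":[-30,-9,-4.2],"twist":[0,0,0],"grip":-1},{"dp":[-36,-11,-4.2],"twist":[0,0,0],"grip":-1},{"dp":[-40.3,-11.7,-4.2],"twist":[0,0,0],"grip":-1},{"dp":[-40.3,-11.7,-4.2],"twist":[0,0,0],"grip":-1}]' 45
python3 - <<'E'
from h import *
s=snap('wrist'); save('w1.png',s['color']); np.savez('w1.npz',**s)
st=bot.get_state(); print(st['joints'],st['tool_pos'])
p=pts(s); m=(p[...,2]>222)&(p[...,2]<232)
k,l,stt,ce=cv2.connectedComponentsWithStats(m.astype(np.uint8)); 
for i in range(1,k):
    if stt[i,4]>100: print(stt[i],np.nanmean(p[l==i],0),np.nanmin(p[l==i],0),np.nanmax(p[l==i],0))
E
```

```text
time_s: 1.1
tool_pos: [536.0, 253.0, 259.2]
tcp_rot: [0.188, 0.982, -0.001, -0.0]
ft_force: [0.3, 0.3, -0.5]
gripper_width: 93.2
finger_force: 0.0
[ 2.56225668e-01  3.13010707e-01  1.36120206e+00  1.76712334e-04
  1.46953183e+00 -9.37482045e-01] [534.10540237 254.53313887 259.43283259]
[ 253  197   69   65 3069] [532.53102589 257.00849016 224.01651352] [509.91988615 233.13303259 222.00039833] [556.84434251 280.09982608 227.59535933]
```

View pics/w1.png

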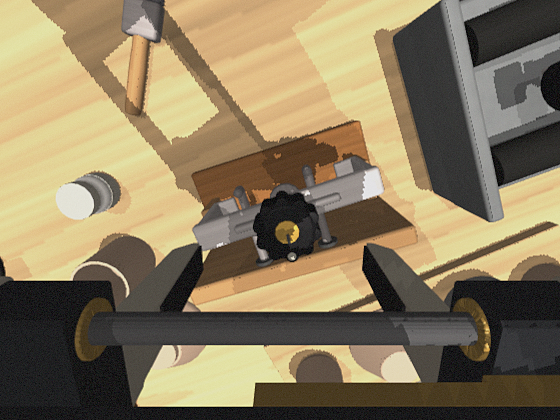

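The wrist view shows the knob at (287,232), its dot at (292,257), and the yoke level on its two pegs. The fingers straddle the knob.

```bash
python3 -m inch '[{"dp":[0.1,0.1,2],"twist":[0,0,0],"grip":-1},{"dp":[0.2,0.2,4],"twist":[0,0,0],"grip":-1},{"dp":[0.2,0.2,5.5],"twist":[0,0,0],"grip":-1},{"dp":[0.2,0.2,6.5],"twist":[0,0,0],"grip":-1},{"dp":[0.2,0.2,6.5],"twist":[0,0,0],"grip":1},{"dp":[0.2,0.2,6.5],"twist":[0,0,0],"grip":1},{"dp":[0.2,0.2,6.5],"twist":[0,0,0],"grip":1},{"dp":[0.2,0.2,6.5],"twist":[0,0,0],"grip":1}]' 45
```

```text
time_s: 2.15
tool_pos: [532.4, 258.6, 196.1]
tcp_rot: [0.186, 0.983, 0.0, 0.0]
ft_force: [-0.6, 0.4, 0.6]
gripper_width: 57.6
finger_force: 0.0
```

```bash
python3 -m inch '[{"dp":[0,0,0],"twist":[0,0,0],"grip":1},{"dp":[0,0,0],"twist":[0,0,0],"grip":1},{"dp":[0,0,0],"twist":[0,0,0],"grip":1},{"dp":[0,0,0],"twist":[0,0,0],"grip":1},{"dp":[0,0,-0.5],"twist":[0,0,0],"grip":1},{"dp":[0,0,-1],"twist":[0,0,0],"grip":1},{"dp":[0,0,-2],"twist":[0,0,0],"grip":1},{"dp":[0,0,-3],"twist":[0,0,0],"grip":1}]' 45
```

```text
time_s: 3.15
tool_pos: [532.1, 258.7, 226.2]
tcp_rot: [0.186, 0.983, 0.0, -0.0]
ft_force: [0.9, 0.2, -4.5]
gripper_width: 47.0
finger_force: 45.0
```

```bash
python3 -m inch '[{"dp":[0,0,-2],"twist":[0,0,0],"grip":1},{"dp":[0,0,-4],"twist":[0,0,0],"grip":1},{"dp":[0,0,-6],"twist":[0,0,0],"grip":1},{"dp":[3,-1.2,-6],"twist":[0,0,0],"grip":1},{"dp":[6,-2.4,-6],"twist":[0,0,0],"grip":1},{"dp":[9,-3.6,-6],"twist":[0,0,0],"grip":1},{"dp":[11,-4.4,-6],"twist":[0,0,0],"grip":1},{"dp":[11,-4.4,-6],"twist":[0,0,0],"grip":1}]'
```

```text
time_s: 4.15
tool_pos: [412.4, 258.0, 286.8]
tcp_rot: [0.185, 0.983, 0.0, 0.001]
ft_force: [0.5, 0.8, -5.2]
gripper_width: 46.8
finger_force: 45.0
```

```bash
python3 - <<'E'
from h import *
st=bot.get_state(); print(st['tool_pos'],st['ft_force'],totool(np.array([488.2,-239,286])-st['tool_pos']))
s=snap('side'); p=pts(s); print(proj(s,st['tool_pos'])); u,v=map(int,proj(s,st['tool_pos']))
q=p[max(0,v-60):v+100,u-90:u+90].reshape(-1,3); col=s['color'][max(0,v-60):v+100,u-90:u+90].reshape(-1,3).astype(int)
d=st['tool_pos']
m=(abs(q[:,2]-d[2]+19)<6)&(np.hypot(q[:,0]-d[0],q[:,1]-d[1])<95)&(col.max(1)-col.min(1)<45)
print(m.sum(),q[m].mean(0),cv2.minAreaRect(q[m][:,:2].astype(np.float32)))
E
```

```text
[412.44326396 257.98866655 286.7878041 ] [ 0.45987982  0.77842985 -5.18908417] [-251.52403619 -435.28470417    0.5691241 ]
(np.float64(157.7426161992438), np.float64(125.26847878636457))
320 [410.53066054 242.36728934 267.0391943 ] ((414.0570068359375, 254.15359497070312), (164.73524475097656, 26.319019317626953), 87.25347900390625)
```

```bash
python3 -m inch '[{"dp":[-2,-3,0],"twist":[0,0,0],"grip":1},{"dp":[-5,-8,0],"twist":[0,0,-8],"grip":1},{"dp":[-8,-13,0],"twist":[0,0,-16],"grip":1},{"dp":[-11,-18,0],"twist":[0,0,-24],"grip":1},{"dp":[-14,-23.5,0],"twist":[0,0,-32],"grip":1},{"dp":[-17,-29,0],"twist":[0,0,-38],"grip":1},{"dp":[-20,-34.5,0],"twist":[0,0,-41],"grip":1},{"dp":[-22.5,-39,0],"twist":[0,0,-41],"grip":1}]'
python3 - <<'E'
from h import *
st=bot.get_state(); print(st['tool_pos'],st['joints'],totool(np.array([488.2,-239,286])-st['tool_pos']))
E
```

```text
time_s: 5.2
tool_pos: [481.4, -191.1, 285.8]
tcp_rot: [-0.169, 0.986, -0.001, 0.0]
ft_force: [0.9, 0.5, -4.7]
gripper_width: 47.0
finger_force: 45.0
[ 481.40108011 -191.12095411  285.82960213] [-5.93359647e-01  1.62234716e-01  1.49417180e+00 -2.10264054e-04
  1.48391137e+00 -2.50472755e+00] [  9.58519712 -47.40006962  -0.12156578]
```

```bash
python3 -m inch '[{"dp":[0.5,-2.5,0],"twist":[0,0,0],"grip":1},{"dp":[0.9,-4,0],"twist":[0,0,0],"grip":1},{"dp":[0.9,-4.7,0],"twist":[0,0,0],"grip":1},{"dp":[0.9,-4.7,1],"twist":[0,0,0],"grip":1},{"dp":[0.9,-4.7,2],"twist":[0,0,0],"grip":1},{"dp":[0.9,-4.7,2.5],"twist":[0,0,0],"grip":1},{"dp":[0.9,-4.7,2.5],"twist":[0,0,0],"grip":1},{"dp":[0.9,-4.7,2.5],"twist":[0,0,0],"grip":1}]'
cat > rel.py <<'E'
from h import *
import sys
st=bot.get_state(); d=st['tool_pos']; print(d,st['joints'][5],st['ft_force'])
ims=[]
for n in('scene','side'):
    s=snap(n); p=pts(s); u,v=map(int,proj(s,d)); a,b=max(0,u-70),max(0,v-60)
    c=s['color'][b:v+90,a:u+70]; ims.append(cv2.resize(c,(400,430)))
    q=p[b:v+90,a:u+70].reshape(-1,3); col=c.reshape(-1,3).astype(int); r=np.hypot(q[:,0]-d[0],q[:,1]-d[1])
    g=col.max(1)-col.min(1)<45
    m=(abs(q[:,2]-d[2]+19)<6)&(r<95)&g; rc=cv2.minAreaRect(q[m][:,:2].astype(np.float32))
    print(n,'bar',m.sum(),np.round(rc[0],1),np.round(rc[1],1),round(rc[2],1),'z',np.median(q[m][:,2]))
save(sys.argv[1],np.hstack(ims))
E
python3 rel.py r1.png
```

```text
time_s: 6.2
tool_pos: [488.2, -234.7, 261.0]
tcp_rot: [-0.17, 0.985, -0.0, 0.0]
ft_force: [0.1, -0.6, -4.1]
gripper_width: 46.9
finger_force: 45.0
[ 488.15470533 -234.67269309  260.96566319] -2.567001632312428 [ 0.12713943 -0.55514552 -4.06683241]
scene bar 428 [ 492.  -233.3] [ 26.9 163.5] 38.7 z 240.7275480640267
side bar 660 [ 488.7 -236. ] [ 29.4 163.1] 37.1 z 241.17253281413178
```

View pics/r1.png

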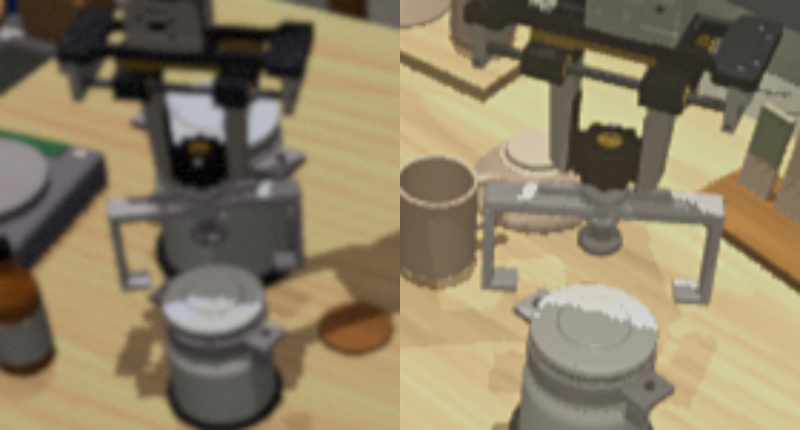

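The pictures show the yoke square above the small jar, feet left and right clear of the lugs (scene lug (265,340), side lug (650,390)). Shift 3–4 mm and descend.

```bash
python3 -m inch '[{"dp":[0.2,-0.2,0],"twist":[0,0,0],"grip":1},{"dp":[0.35,-0.35,0],"twist":[0,0,0],"grip":1},{"dp":[0.35,-0.35,1.2],"twist":[0,0,0],"grip":1},{"dp":[0.35,-0.35,2.4],"twist":[0,0,0],"grip":1},{"dp":[0.35,-0.35,3.6],"twist":[0,0,0],"grip":1},{"dp":[0.35,-0.35,4.8],"twist":[0,0,0],"grip":1},{"dp":[0.35,-0.35,5.6],"twist":[0,0,0],"grip":1},{"dp":[0.35,-0.35,6.2],"twist":[0,0,0],"grip":1}]'
python3 rel.py r2.png
```

```text
time_s: 7.3
tool_pos: [485.8, -239.2, 198.1]
tcp_rot: [-0.17, 0.985, 0.0, -0.0]
ft_force: [0.3, 0.0, -4.3]
gripper_width: 46.7
finger_force: 45.0
[ 485.83871819 -239.19931141  198.06773969] -2.5762121343452757 [ 0.30395552  0.0150228  -4.33785582]
scene bar 396 [ 489.5 -238. ] [ 27.1 163.4] 37.8 z 177.9251478018188
side bar 616 [ 486.4 -239.7] [ 29.6 162. ] 38.0 z 177.73484533885295
```

```bash
python3 -m inch '[{"dp":[0,0,0.1],"twist":[0,0,0],"grip":1},{"dp":[0,0,0.2],"twist":[0,0,0],"grip":1},{"dp":[0,0,0.3],"twist":[0,0,0],"grip":1},{"dp":[0,0,0.35],"twist":[0,0,0],"grip":1},{"dp":[0,0,0.4],"twist":[0,0,0],"grip":1},{"dp":[0,0,0.45],"twist":[0,0,0],"grip":1},{"dp":[0,0,0.5],"twist":[0,0,0],"grip":1},{"dp":[0,0,0.5],"twist":[0,0,0],"grip":1}]'
```

```text
time_s: 8.4
tool_pos: [485.8, -239.2, 193.6]
tcp_rot: [-0.17, 0.985, 0.0, -0.0]
ft_force: [0.2, -1.0, -5.6]
gripper_width: 47.4
finger_force: 45.0
```

```bash
python3 -m inch '[{"dp":[0,0,0.05],"twist":[0,0,0],"grip":1},{"dp":[0,0,0.1],"twist":[0,0,0],"grip":1},{"dp":[0,0,0.15],"twist":[0,0,0],"grip":1},{"dp":[0,0,0.2],"twist":[0,0,0],"grip":1},{"dp":[0,0,0.2],"twist":[0,0,0],"grip":1},{"dp":[0,0,0.2],"twist":[0,0,0],"grip":1},{"dp":[0,0,0.2],"twist":[0,0,0],"grip":1},{"dp":[0,0,0.2],"twist":[0,0,0],"grip":1}]'
```

```text
time_s: 9.4
tool_pos: [485.9, -239.2, 191.7]
tcp_rot: [-0.17, 0.985, 0.0, 0.0]
ft_force: [-0.9, 0.5, -4.7]
gripper_width: 47.0
finger_force: 45.0
```

```bash
python3 -m inch '[{"dp":[0,0,0.05],"twist":[0,0,0],"grip":1},{"dp":[0,0,0.1],"twist":[0,0,0],"grip":1},{"dp":[0,0,0.15],"twist":[0,0,0],"grip":1},{"dp":[0,0,0.2],"twist":[0,0,0],"grip":1},{"dp":[0,0,0.2],"twist":[0,0,0],"grip":1},{"dp":[0,0,0.2],"twist":[0,0,0],"grip":1},{"dp":[0,0,0.2],"twist":[0,0,0],"grip":1},{"dp":[0,0,0.2],"twist":[0,0,0],"grip":1}]'
```

```text
time_s: 10.4
tool_pos: [486.1, -239.4, 191.0]
tcp_rot: [-0.17, 0.985, -0.001, 0.0]
ft_force: [-2.5, 2.2, 7.6]
gripper_width: 46.9
finger_force: 45.0
```

```bash
python3 -m inch '[{"dp":[0,0,-0.05],"twist":[0,0,4],"grip":1},{"dp":[0,0,-0.05],"twist":[0,0,9],"grip":1},{"dp":[0,0,-0.05],"twist":[0,0,14],"grip":1},{"dp":[0,0,-0.05],"twist":[0,0,19],"grip":1},{"dp":[0,0,-0.05],"twist":[0,0,24],"grip":1},{"dp":[0,0,-0.05],"twist":[0,0,29],"grip":1},{"dp":[0,0,-0.05],"twist":[0,0,34],"grip":1},{"dp":[0,0,-0.05],"twist":[0,0,38],"grip":1}]'
python3 rel.py r3.png
```

```text
time_s: 11.4
tool_pos: [486.8, -239.5, 191.2]
tcp_rot: [0.161, 0.987, -0.0, 0.001]
ft_force: [-0.7, 0.1, 3.1]
gripper_width: 47.1
finger_force: 45.0
[ 486.8244612  -239.53959879  191.16918159] -1.9105611379582563 [-0.67232201  0.09649941  3.11434413]
scene bar 368 [ 491.3 -240.5] [ 26.8 164.1] 4.2 z 170.9532359375902
side bar 580 [ 488.2 -241.4] [ 28.8 163.6] 2.4 z 171.2020622197689
```

```bash
python3 -m inch '[{"dp":[0,0,0],"twist":[0,0,4],"grip":1},{"dp":[0,0,0],"twist":[0,0,8],"grip":1},{"dp":[0,0,0],"twist":[0,0,13],"grip":1},{"dp":[0,0,0],"twist":[0,0,18],"grip":1},{"dp":[0,0,0],"twist":[0,0,23],"grip":1},{"dp":[0,0,0],"twist":[0,0,28],"grip":1},{"dp":[0,0,0],"twist":[0,0,33],"grip":1},{"dp":[0,0,0],"twist":[0,0,38],"grip":1}]'
python3 rel.py r4.png; python3 -c "
from h import *
s=bot.get_state();print(s['ft_torque'],s['joints'][5],s['ft_force'])"
```

```text
time_s: 12.5
tool_pos: [487.6, -238.9, 191.1]
tcp_rot: [0.473, 0.881, 0.001, 0.002]
ft_force: [3.1, 3.3, 3.3]
gripper_width: 47.2
finger_force: 45.0
[ 487.62079235 -238.89713196  191.10325012] -1.248944920004184 [3.07679607 3.34784595 3.32646409]
scene bar 364 [ 490.9 -240.2] [163.4  27.9] 85.4 z 171.88408219047005
side bar 562 [ 489.2 -241.4] [164.6  28.4] 85.5 z 172.3151491809698
[ 0.62742331 -0.80653639  0.21620844] -1.2505761325691798 [4.09405017 3.15666099 3.86719355]
```

View pics/r4.png

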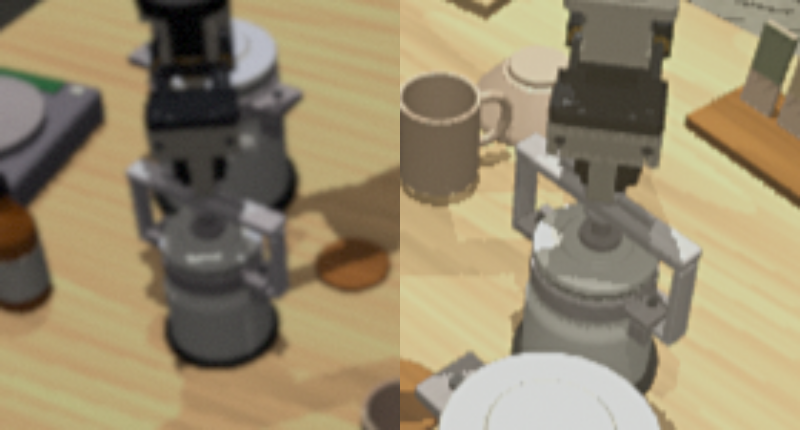

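The yoke now lies along the lugs (side view: foot under the lug at (650,330)) and rises on the screw. Keep turning.

```bash
python3 -m inch '[{"dp":[0,0,0],"twist":[0,0,5],"grip":1},{"dp":[0,0,0],"twist":[0,0,10],"grip":1},{"dp":[0,0,0],"twist":[0,0,15],"grip":1},{"dp":[0,0,0],"twist":[0,0,20],"grip":1},{"dp":[0,0,0],"twist":[0,0,25],"grip":1},{"dp":[0,0,0],"twist":[0,0,30],"grip":1},{"dp":[0,0,0],"twist":[0,0,35],"grip":1},{"dp":[0,0,0],"twist":[0,0,40],"grip":1}]'
python3 -c "
from h import *
s=bot.get_state();print(s['ft_torque'],s['joints'][5],s['ft_force'],R.from_quat(s['tcp_rot']).as_matrix()[:,2])"
```

```text
time_s: 13.6
tool_pos: [487.7, -239.3, 191.1]
tcp_rot: [0.745, 0.667, 0.001, 0.002]
ft_force: [4.6, 2.5, 3.4]
gripper_width: 47.1
finger_force: 45.0
[ 0.44057504 -0.86871143  0.2004765 ] -0.5518008892567415 [4.59754092 2.53487706 3.38271406] [ 4.30640620e-03 -8.83546590e-04 -9.99990337e-01]
```

```bash
python3 -m inch '[{"dp":[0,0,0],"twist":[0,0,4],"grip":1},{"dp":[0,0,0],"twist":[0,0,8],"grip":1},{"dp":[0,0,0],"twist":[0,0,12],"grip":1},{"dp":[0,0,0],"twist":[0,0,16],"grip":1},{"dp":[0,0,0],"twist":[0,0,20],"grip":1},{"dp":[0,0,0],"twist":[0,0,24],"grip":1},{"dp":[0,0,0],"twist":[0,0,26],"grip":1},{"dp":[0,0,0],"twist":[0,0,26],"grip":1}]'
python3 rel.py r5.png; python3 -c "
from h import *
s=bot.get_state();print(s['ft_torque'],s['joints'][5],s['ft_force'])"
```

```text
time_s: 14.6
tool_pos: [488.3, -239.9, 190.9]
tcp_rot: [0.876, 0.483, 0.002, 0.002]
ft_force: [6.8, 0.7, 1.2]
gripper_width: 47.1
finger_force: 45.0
[ 488.30352975 -239.86910337  190.94842841] -0.10051448637532431 [6.75853073 0.70232054 1.23594159]
scene bar 316 [ 486.7 -241.4] [165.3  29.4] 83.3 z 174.4987612783827
side bar 511 [ 486.1 -241.5] [165.3  25.6] 84.0 z 174.79124073981026
[ 0.20070889 -1.21049229  0.22602465] -0.10089259198283287 [ 6.99330848 -0.06523081  1.50140537]
```

```bash
python3 -m inch '[{"dp":[0.04,0.07,0.02],"twist":[0,0,4],"grip":1},{"dp":[0.04,0.07,0.04],"twist":[0,0,8],"grip":1},{"dp":[0.04,0.07,0.06],"twist":[0,0,12],"grip":1},{"dp":[0.04,0.07,0.08],"twist":[0,0,16],"grip":1},{"dp":[0.04,0.07,0.1],"twist":[0,0,20],"grip":1},{"dp":[0.04,0.07,0.12],"twist":[0,0,24],"grip":1},{"dp":[0.04,0.07,0.12],"twist":[0,0,24],"grip":1},{"dp":[0.04,0.07,0.12],"twist":[0,0,24],"grip":1}]'
python3 -c "
from h import *
s=bot.get_state();print(s['ft_torque'],s['joints'][5],s['ft_force'])"
```

```text
time_s: 15.7
tool_pos: [489.1, -240.6, 189.9]
tcp_rot: [0.957, 0.29, 0.002, 0.002]
ft_force: [6.2, -0.7, 0.9]
gripper_width: 46.9
finger_force: 45.0
[-0.11214949 -1.0284561   0.24984645] 0.3187856887483986 [ 6.17553705 -0.74685779  0.93642018]
```

```bash
python3 -m inch '[{"dp":[0,0,0.02],"twist":[0,0,4],"grip":1},{"dp":[0,0,0.04],"twist":[0,0,8],"grip":1},{"dp":[0,0,0.06],"twist":[0,0,12],"grip":1},{"dp":[0,0,0.08],"twist":[0,0,16],"grip":1},{"dp":[0,0,0.1],"twist":[0,0,20],"grip":1},{"dp":[0,0,0.12],"twist":[0,0,24],"grip":1},{"dp":[0,0,0.12],"twist":[0,0,24],"grip":1},{"dp":[0,0,0.12],"twist":[0,0,24],"grip":1}]'
python3 rel.py r6.png; python3 -c "
from h import *
s=bot.get_state();print(s['ft_torque'],s['joints'][5],s['ft_force'])"
```

```text
time_s: 16.7
tool_pos: [489.2, -241.4, 189.0]
tcp_rot: [0.996, 0.085, 0.003, 0.002]
ft_force: [5.0, -1.6, 5.9]
gripper_width: 47.1
finger_force: 45.0
[ 489.17201848 -241.40533921  188.99472313] 0.7381311747511046 [ 5.04660296 -1.56463518  5.90395039]
scene bar 301 [ 488.5 -241.1] [164.5  26.9] 84.7 z 173.606891049627
side bar 439 [ 487.6 -241.5] [164.8  26.9] 84.2 z 173.7486185503509
[-0.5452673  -0.98485715 -0.02052194] 0.7382040509196545 [ 5.33339656 -1.52351677  3.92154453]
```

```bash
python3 - <<'E'
from h import *
s=snap('wrist'); save('w2.png',s['color'][120:400,120:440].repeat(2,0).repeat(2,1)); t=bot.get_state()['tool_pos']; print(proj(s,t+[0,0,31]))
E
```

```text
(np.float64(282.0565923496006), np.float64(283.7526576217594))
```

View pics/w2.png

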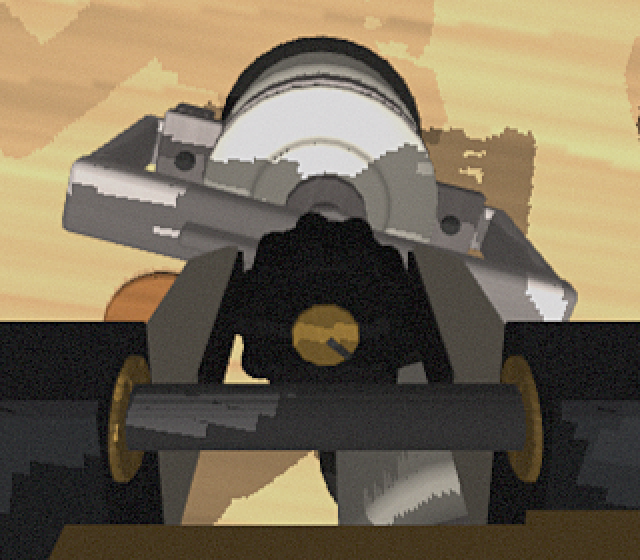

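The screw's dark line (lower right of the brass end, (340,345)) has moved about 45° back relative to the fingers, and the torque dropped to zero. That looks like one click, so let go and check the dot.

```bash
python3 -m inch '[{"dp":[0,0,0],"twist":[0,0,0],"grip":-0.2},{"dp":[0,0,0],"twist":[0,0,0],"grip":-0.6},{"dp":[0,0,0],"twist":[0,0,0],"grip":-1},{"dp":[0,0,0],"twist":[0,0,0],"grip":-1},{"dp":[0,0,0],"twist":[0,0,0],"grip":-1},{"dp":[0,0,0],"twist":[0,0,0],"grip":-1},{"dp":[0,0,-0.5],"twist":[0,0,0],"grip":-1},{"dp":[0,0,-1],"twist":[0,0,0],"grip":-1}]'
python3 -m inch '[{"dp":[0,0,-2],"twist":[0,0,0],"grip":-1},{"dp":[0,0,-4],"twist":[0,0,0],"grip":-1},{"dp":[0,0,-6],"twist":[0,0,0],"grip":-1},{"dp":[0,0,-8],"twist":[0,0,0],"grip":-1},{"dp":[0,0,-9],"twist":[0,0,0],"grip":-1},{"dp":[0,0,-9],"twist":[0,0,0],"grip":-1},{"dp":[0,0,-9],"twist":[0,0,0],"grip":-1},{"dp":[0,0,-9],"twist":[0,0,0],"grip":-1}]'
python3 - <<'E'
from h import *
s=snap('wrist'); t=bot.get_state()['tool_pos']; u,v=map(int,proj(s,[t[0],t[1],220])); print(u,v)
c=s['color'][v-70:v+70,u-80:u+80]; save('w3.png',cv2.resize(c,(640,560),interpolation=cv2.INTER_CUBIC))
p=pts(s)
for n in ('scene','side'):
    S=snap(n); P=pts(S); C=S['color'].astype(int)
    d=np.hypot(P[...,0]-488,P[...,1]+239)
    b=P[(d<95)&(abs(P[...,2]-174)<6)&(C.max(-1)-C.min(-1)<45)]; print(n,cv2.minAreaRect(b[:,:2].astype(np.float32)),np.median(b[:,2]))
    l=P[(d<46)&(d>30)&(P[...,2]>118)&(P[...,2]<136)]; print('lid rim z',np.median(l[:,2]),len(l))
    S0=dict(np.load(n+'0.npz')); P=pts(S0); d=np.hypot(P[...,0]-488,P[...,1]+239); l=P[(d<46)&(d>30)&(P[...,2]>118)&(P[...,2]<136)]; print('lid rim before',np.median(l[:,2]))
E
```

```text
time_s: 17.85
tool_pos: [486.7, -239.3, 198.2]
tcp_rot: [0.997, 0.084, 0.0, 0.0]
ft_force: [-0.0, -1.0, -0.2]
gripper_width: 92.9
finger_force: 0.0
time_s: 18.85
tool_pos: [486.4, -239.0, 286.9]
tcp_rot: [0.997, 0.084, -0.001, -0.001]
ft_force: [-0.1, -0.1, -0.8]
gripper_width: 93.1
finger_force: 0.0
281 219
scene ((489.0280456542969, -239.5082550048828), (161.8015899658203, 26.338275909423828), 84.85103607177734) 174.84122255159343
lid rim z 122.643320221251 285
lid rim before 124.71076962679881
side ((486.3040466308594, -241.60467529296875), (165.42782592773438, 24.590938568115234), 83.5213394165039) 175.27013503307796
lid rim z 123.30971507206874 448
lid rim before 125.16352540190796
```

View pics/w3.png

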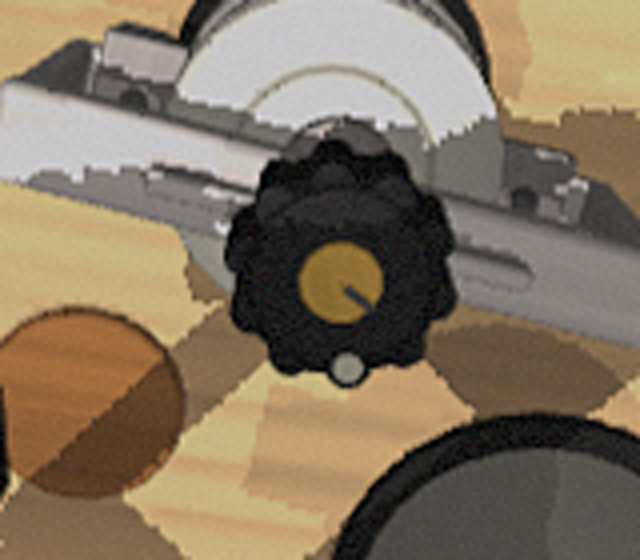

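The dot (347,368) sits about 45° clockwise of the dark line (370,305), which is one click. The lid has sunk about 2 mm, the yoke is centred and along the lugs, and the gripper is clear.

```bash
python3 -c "
from workcell import bot
print(bot.finish_job())"
```

```text
the job is handed in; nothing more can be done
None
```

The mill jar is clamped and the job is handed in, though `finish_job()` returned no verdict: the yoke sits along the lugs, the lid is pressed about 2 mm into its gasket, the knob slipped one click, and the gripper is clear.

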